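Stack the sieve set on the lab vibrator

ROBOT

A 7-joint arm with a two-finger parallel gripper is mounted at the origin on the work surface. World frame = base frame: x ahead of the robot, y to its left, z up, the work surface at z = 0. Lengths are in m, angles in rad, forces in N, time in s.
With the tool pointing down it reaches from about 0.4 to 0.85 m from the base axis. Payload 10.4 kg.
Tool frame: the origin (TCP) lies at the very end of the fingers, on their centre line; the grasp point (between the pads) lies 19 mm behind it; z points along the fingers, y is the direction in which the jaws open and shut (so a half turn about z gives the same grasp; the last joint's range is limited). The gripper opens to 87 mm and grips with 3 to 60 N. Pads are 19 mm wide; open, the fingers measure 117 mm over their backs; the gripper's body (75 mm by 190 mm) begins 51 mm behind the grasp point.
Start: joints at [1.229, 0.332, -0.065, 1.46, 0.022, 1.35, -0.088], TCP at [0.196, -0.594, 0.223] pointing down, gripper open.
Joint ranges: [-2.6, 2.6], [-0.5, 2.12], [-1.47, 1.34], [0.16, 2.42], [-1.27, 4.41], [0.06, 2.06], [-2.6, 2.6]. Speed limits (rad/s): [2.22, 2.22, 2.79, 2.79, 3.14, 3.14, 3.14].

INTERFACE

Orientations are given as a unit quaternion [x, y, z, w].
In Python, from bench import r, eyes, job gives the robot as it stands. The module is installed in compiled form; this text tells all that it offers.
- The arm moves only by the tool play_rows, never from a script. Its argument "motion" is a list of rows, each a list of 7 numbers: the shift along the tool's x, y, z as a fraction of full scale, then the turn, a rotation vector about the tool's x, y, z as a fraction of full scale, then the opening in per cent of the stroke, from 0 (shut) to 100 (fully open). A call has 1 to 5 rows; each row is the pose to reach, as a shift and turn from the pose commanded when the call began, along the tool's axes at that moment; what a row does not reach only later rows make up. Full scale, the value 1, is 0.2 m for a shift and 90 degrees for a turn. A row lasts 1/8 s, in which the tool goes at most 62.5 mm and 10.7 degrees, less where a joint would pass 70% of its speed; a pose out of reach is approached as far as the arm can. A call with a number of a shift or a turn outside -1 to 1 is refused whole. A call with a gripper value outside its range is refused whole. The fingers move at their own pace and stop on an object; "squeeze" is the grip in N (left out, the last holds). Time passes only in rows, so rows that repeat a pose let the fingers close. It gives the time, the measured TCP pose, the force and the opening at its end, in the units of the state.
- r.read_state(): the state, without advancing time (a new reading comes with each control period).
- eyes.camera(name): name is "side" or "top" or "wrist"; returns a dict with "image" (480x640x3 uint8, red, green, blue), "mtx" (3x3 intrinsics, pixels), "R" (3x3) and "t" (3): a world point X has camera coordinates R X + t. Camera axes: x right, y down, z forward; pixel columns grow to the right and rows downward; lengths in m; the calibration is good to about 2 mm. A picture is of the moment at which its call begins. There is no depth.
- job.close_job(): hands the job in, once; it reports no verdict.
Trained networks look in a picture, given as the dict that the camera call returned (one of the last four; its "shot" number tells which), for a name from the list of things; names that differ only in an ending like _2 or _b are one class to them, and where a whole thing is asked for, a point or a joint stands for the part that bears it (a point fixed in the world has none). Each returns a list of dicts, best first, with "p" (0 to 1); they miss things now and then, are a little off and sometimes report something else, mostly with a low value. They report only what shows in the picture. A call takes as long as a camera call.
- eyes.regions_of(picture, label): "region" (480x640 bool, what is visible of it) and "xy" ([column, row] in pixels, amid what is visible of it).
- eyes.landmark_of(picture, label): "xy" ([column, row] in pixels: a listed point, or the origin of a listed thing).
The state is a dict: "time": time; "joint_positions": joint angles; "joint_vel": joint speeds; "joint_torque": joint torques, N m; "ee_pos": TCP position; "eef_rot": TCP orientation; "ft_force": force on the tool from outside, world axes, zero at the start; "torque": the same for the moment, N m; "width": finger opening in m.
Only numpy, scipy, OpenCV 4.12 (cv2) and the standard library are available. Lean on these libraries where they do the work, as an engineer would, in place of code of your own. Each camera call takes 0.05 s, during which the arm holds its last target. There are 200 camera calls.

TASK

Build the small steel sieve set on the vibrator, one piece at a time: first the solid-floored receiving pan inside the raised rim of the round plate, then the low fine-mesh sieve on the pan, the tall coarse-mesh sieve on that, and last the knobbed lid. Each piece must sit level and fully home in the one below, and the stack must be left standing free. Leave the mixing bowl, the plaster model and the spatula where they are.

Things in the scene. Friction and masses are not known exactly. Their poses are not given: they have to be found in the camera images.
- pan_mid (a point): Receiving pan: round open steel pan, 60 mm outside diameter, 32 mm high, 3 mm wall, plain solid floor, no mesh, flat underside. The point is on its axis half-way up (16 mm above its underside); z is its axis, up. It stands upright on the worktop at the start. About 0.1 kg.
- fine_mid (a point): Fine sieve: steel ring frame 32 mm high, 60 mm outside, 54 mm inside, close mesh (6 wires each way). Below it a dark tapered spigot, 8 mm long, 50.6 mm wide, enters the mouth of the piece below until the frame rests on its rim. 40 mm high in all; 0.1 kg. Point: on the axis half-way up, 20 mm from foot and top; z is the axis, up. Starts upright on its spigot.
- coarse_mid (a point): Coarse sieve: like the fine sieve (60 mm outside, 54 mm inside, same 8 mm spigot of 50.6 mm) but with a taller, 44 mm frame and a wide mesh (2 wires each way). 52 mm high in all; 0.12 kg. Point: on the axis half-way up, 26 mm from foot and top; z is the axis, up. Starts upright on its spigot.
- lid_mid (a point): Lid: steel disc 60 mm wide, 5 mm thick; below it the same 8 mm spigot of 50.6 mm, on top a central upright round knob 18 mm wide, 24 mm high. 37 mm high in all (spigot 0 to 8, disc 8 to 13, knob 13 to 37); 0.1 kg. Point: on the axis half-way up, 18.5 mm from foot and knob top; z is the axis, up. Starts upright on its spigot.
- plate (a point): Vibrator: low white box, 130 x 150 mm, fixed to the worktop, with a black rubber round plate on top, with a raised metal rim 3 mm high, 82 mm in inside diameter (92 outside). Point: centre of the plate's upper surface inside the rim, where the pan stands, 55 mm above the worktop. The plate does not give. x and y lie along the 130 and 150 mm sides.
- slab_top (a point): White ceramic mixing slab, 140 x 160 mm and 12 mm thick, fixed to the worktop; the point is the centre of its top. The model and the spatula lie on it. Only an obstacle.
- bowl_mid (a point): Bystander: black rubber mixing bowl, 80 mm in diameter at the rim, 42 mm high, loose on the worktop. The point is on its axis half-way up.
- model_mid (a point): Bystander: plaster cast of teeth, about 52 x 60 x 28 mm, loose on the slab. The point is at its middle.
- spatula_mid (a point): Bystander: plaster spatula with wooden handle, 160 mm long, 20 mm wide, 12 mm high, loose on the slab. The point is at its middle; x runs along it to the blade.

How it is judged:
On the way, in this order (a step that is already met when the one before it is completed fails the run):
1. the pan stands flat on the plate, inside its rim (horizontal distance between pan_mid and plate below 0.012 m and z of pan_mid in the frame of plate between 0.0135 and 0.0185 m and angle between pan_mid's own z axis and vertical below 0.06 rad), for 0.2 s.
2. the fine sieve is seated on the pan (all of step 1 and horizontal distance between fine_mid and pan_mid below 0.004 m and z of fine_mid in the frame of pan_mid between 0.0255 and 0.0305 m and angle between fine_mid's own z axis and vertical below 0.06 rad), for 0.2 s.
3. the coarse sieve is seated on the fine sieve (all of step 2 and horizontal distance between coarse_mid and fine_mid below 0.004 m and z of coarse_mid in the frame of fine_mid between 0.0355 and 0.0405 m and angle between coarse_mid's own z axis and vertical below 0.06 rad), for 0.2 s.
4. the lid is seated on the coarse sieve (all of step 3 and horizontal distance between lid_mid and coarse_mid below 0.004 m and z of lid_mid in the frame of coarse_mid between 0.034 and 0.039 m and angle between lid_mid's own z axis and vertical below 0.06 rad), for 0.2 s.
At the end, for the whole second after the job is handed in: The pan stands flat on the plate inside its rim (within 12 mm of its centre), and on it, in this order, the fine sieve, the coarse sieve and the lid, each within 4 mm of the axis of the one below, fully seated (height within 2.5 mm) and level (tilt under 0.06 rad) (all of step 4); the robot touches nothing.
It fails at once if the bowl moved more than 30 mm (distance of bowl_mid from where it was at the start of the episode above 0.03 m).
It fails at once if the plaster model moved more than 30 mm (distance of model_mid from where it was at the start of the episode above 0.03 m).
It fails at once if the spatula moved more than 30 mm (distance of spatula_mid from where it was at the start of the episode above 0.03 m).
It also fails if it takes over 120 s, if anything falls off the work surface, if the arm or the gripper's body presses on something with over 40 N, if the wrist force passes 120 N, or if a joint passes its speed limit or range.

## Working session

There is one attempt and no reset: what is moved stays moved. The work goes in short steps, Python scripts to look and compute and a tool call to move; the robot and the scene stay as the last step left them, time stands still between calls to the robot, and variables do not carry over. Pictures are saved under pics/ and viewed, about 12 in all and at most 16, crops included, and the job is handed in when it is done.

Besides the shell and the picture viewer there is one more tool, called after "Call:" as a command line: name --pt "numbers of a row" for each row, then --argument value for the rest. play_rows: Moves the arm, as the interface text tells. Shift numbers are shares of 0.2 m and turn numbers shares of 90 degrees, none past 1 either way. Its arguments: {"type":"object","properties":{"motion":{"type":"array","items":{"type":"array","items":{"type":"number"}}},"squeeze":{"type":"number"}},"required":["motion"]}

```bash
mkdir -p pics; cat > h.py <<'E'
import numpy as np, cv2
from bench import r, eyes, job
from scipy.spatial.transform import Rotation as Ro
from scipy.optimize import least_squares
def save(c,n): cv2.imwrite(f'pics/{n}.png',cv2.cvtColor(c['image'],cv2.COLOR_RGB2BGR))
def ray(c,xy):
    d=c['R'].T@np.linalg.solve(c['mtx'],[*xy,1.]); o=-c['R'].T@c['t']; return o,d/np.linalg.norm(d)
def atz(c,xy,z):
    o,d=ray(c,xy); return o+d*(z-o[2])/d[2]
def tri(obs):
    A=0;b=0
    for c,xy in obs:
        o,d=ray(c,xy); P=np.eye(3)-np.outer(d,d); A=A+P; b=b+P@o
    return np.linalg.solve(A,b)
def proj(c,X):
    p=c['mtx']@(c['R']@np.asarray(X,float)+c['t']); return p[:2]/p[2]
def go(target,rpyz=None):
    "shift in tool axes as fractions"
    s=r.read_state(); Rt=Ro.from_quat(s['eef_rot'])
    print('t',round(s['time'],2),'tcp',s['ee_pos'].round(4) if hasattr(s['ee_pos'],'round') else s['ee_pos'],'shift',(Rt.inv().apply(np.array(target)-s['ee_pos'])/0.2).round(4))
E
python3 - <<'E'
from h import *
s=r.read_state(); print(s); print(Ro.from_quat(s['eef_rot']).as_matrix().round(3))
cs={n:eyes.camera(n) for n in('side','top','wrist')}
for n,c in cs.items(): save(c,n+'0'); print(n,(-c['R'].T@c['t']).round(3),c['R'][2].round(2))
Z=dict(pan_mid=.016,fine_mid=.02,coarse_mid=.026,lid_mid=.0185,plate=.055,bowl_mid=.021,model_mid=.026,spatula_mid=.018,slab_top=.012)
for l,z in Z.items():
    for n,c in cs.items():
        for d in eyes.landmark_of(c,l)[:2]: print(l,n,round(d['p'],2),np.round(d['xy'],1),atz(c,d['xy'],z).round(4))
E
```

```text
{'time': 0.0, 'joint_positions': array([ 1.22941753,  0.33283876, -0.06469115,  1.46094451,  0.02159029,
        1.34991773, -0.08850076]), 'joint_vel': array([ 0.00051728,  0.00142393, -0.00064581,  0.00095021, -0.00065621,
       -0.00141007, -0.00113229]), 'joint_torque': array([ 5.92152155e-04, -6.23265696e+01,  2.48546444e-02, -3.89890480e+01,
       -6.12807227e-02,  3.95702349e-02,  1.22610259e-04]), 'ee_pos': array([ 0.19574739, -0.59313938,  0.22177308]), 'eef_rot': array([ 9.87323355e-01,  1.58720172e-01, -1.42079926e-04, -6.92218072e-04]), 'ft_force': array([-0.26186657,  0.70566297,  0.86405081]), 'torque': array([-0.02353144, -0.00604332, -0.03570053]), 'width': 0.08710399638580714}
[[ 0.95   0.313 -0.001]
 [ 0.313 -0.95   0.001]
 [-0.    -0.001 -1.   ]]
side [ 0.246 -0.467  0.613] [ 0.39  0.62 -0.68]
top [ 0.445 -0.01   0.991] [ 0.13  0.   -0.99]
wrist [ 0.274 -0.568  0.386] [-0.28 -0.09 -0.96]
pan_mid side 0.55 [252.5 251.7] [0.4608 0.0977 0.016 ]
pan_mid top 0.86 [263.9 313.4] [0.4557 0.0936 0.016 ]
fine_mid side 0.8 [375.6 430.5] [ 0.4429 -0.2734  0.02  ]
fine_mid to
[... 329 characters left out ...]
 0.0185]
plate side 0.89 [306.6 170.8] [0.6389 0.2014 0.055 ]
plate top 0.79 [196.2 207.2] [0.6375 0.2096 0.055 ]
bowl_mid side 0.68 [364.  238.2] [0.6394 0.0115 0.021 ]
bowl_mid side 0.65 [446.1 323.9] [ 0.6293 -0.2044  0.021 ]
bowl_mid top 0.67 [413.3 210.6] [ 0.6393 -0.1716  0.021 ]
bowl_mid top 0.62 [312.8 215.2] [0.6305 0.0084 0.021 ]
model_mid side 0.72 [436.3 305.7] [ 0.6375 -0.1737  0.026 ]
model_mid top 0.81 [417.  210.4] [ 0.6387 -0.1774  0.026 ]
spatula_mid side 0.94 [478.9 340.5] [ 0.6499 -0.2508  0.018 ]
spatula_mid top 0.98 [458.6 206.8] [ 0.647  -0.2536  0.018 ]
slab_top side 0.63 [448.2 326.3] [ 0.6347 -0.2054  0.012 ]
slab_top top 0.91 [433.5 214.1] [ 0.6348 -0.2094  0.012 ]
```

View pics/top0.png

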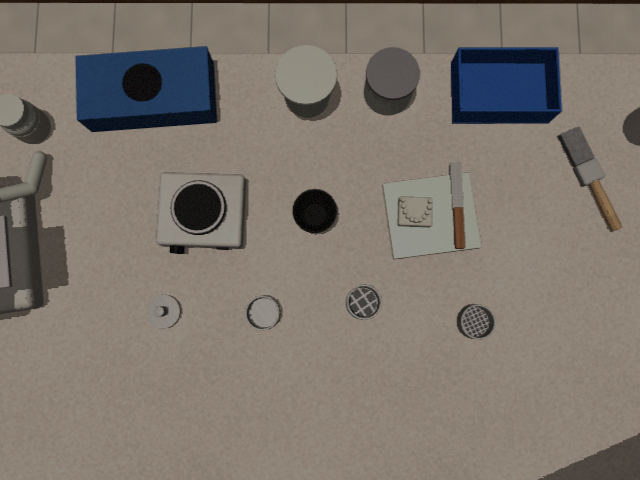

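View pics/side0.png

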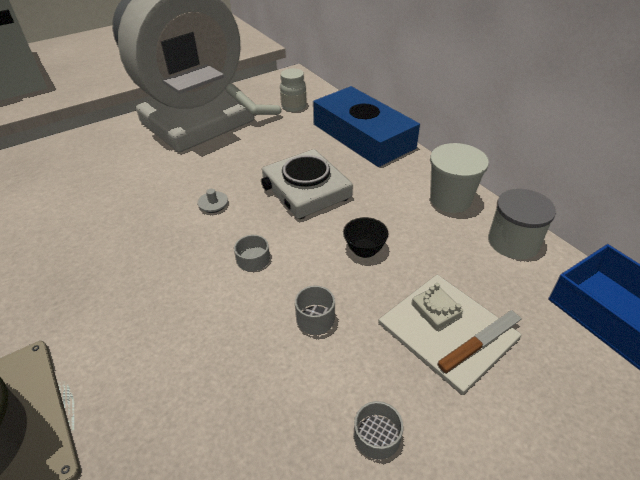

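The detections match the pictures: lid at (160,313), pan at (264,313), coarse sieve at (363,300), fine sieve at (475,320) and plate at (196,207) in the top view. I'll move towards the pan, turning the jaws to a yaw of about 90°.

Call:
play_rows --pt "0.25 -0.15 0 0 0 -0.11 100" --pt "0.5 -0.3 0 0 0 -0.22 100" --pt "0.75 -0.45 0 0 0 -0.33 100" --pt "0.85 -0.556 0 0 0 -0.4 100" --pt "0.85 -0.556 0 0 0 -0.4 100"

```text
time: 2.12
ee_pos: [0.3242, -0.4327, 0.223]
eef_rot: [0.889, 0.458, 0.0, 0.0]
ft_force: [-0.3, -0.4, -0.2]
width: 0.0873
```

```bash
cat >> h.py <<'E'
def plan(x,y,z,yaw):
    "shift and turn fractions to a downward tool at yaw deg (tool x direction)"
    s=r.read_state(); Rt=Ro.from_quat(s['eef_rot']); a=np.radians(yaw)
    G=Ro.from_matrix(np.array([[np.cos(a),np.sin(a),0],[np.sin(a),-np.cos(a),0],[0,0,-1]]))
    print('t',round(s['time'],2),'tcp',s['ee_pos'].round(4),'w',round(s['width'],4),'F',s['ft_force'].round(1),'q7',s['joint_positions'].round(2)[-1],
     'shift',(Rt.inv().apply(np.array([x,y,z])-s['ee_pos'])/.2).round(4),'turn',((Rt.inv()*G).as_rotvec()/(np.pi/2)).round(4))
E
python3 -c "
from h import *
plan(.46,-.15,.222,90)"
```

```text
t 2.12 tcp [ 0.3242 -0.4327  0.223 ] w 0.0873 F [-0.3 -0.4 -0.2] q7 0.19 shift [ 1.5454 -0.2669  0.005 ] turn [ 0.0005  0.     -0.394 ]
```

Call:
play_rows --pt "0.3 -0.06 0 0 0 -0.11 100" --pt "0.6 -0.12 0 0 0 -0.22 100" --pt "0.9 -0.17 0 0 0 -0.33 100" --pt "1 -0.18 0 0 0 -0.394 100" --pt "1 -0.18 0 0 0 -0.394 100"

```text
time: 2.75
ee_pos: [0.4105, -0.2512, 0.2228]
eef_rot: [0.709, 0.705, 0.0, 0.0]
ft_force: [0.1, -1.0, 0.6]
width: 0.0871
```

```bash
python3 -c "
from h import *
plan(.457,.06,.18,90)"
```

```text
t 2.75 tcp [ 0.4105 -0.2512  0.2228] w 0.0871 F [ 0.1 -1.   0.6] q7 0.44 shift [1.557  0.2249 0.2134] turn [ 0.0003  0.0003 -0.0031]
```

Call:
play_rows --pt "0.3 0.08 0 0 0 -0.003 100" --pt "0.6 0.16 0 0 0 -0.003 100" --pt "0.9 0.23 0.1 0 0 -0.003 100" --pt "1 0.232 0.2 0 0 -0.003 100"

```text
time: 3.25
ee_pos: [0.4583, -0.0503, 0.1825]
eef_rot: [0.708, 0.706, 0.001, 0.0]
ft_force: [0.2, -0.8, 0.0]
width: 0.0868
```

Call:
play_rows --pt "0.3 0 0 0 0 0 100" --pt "0.6 0 0 0 0 0 100" --pt "0.72 0 0.2 0 0 0 100" --pt "0.72 0 0.2 0 0 0 100" --pt "0.72 0 0.2 0 0 0 100"

```text
time: 3.88
ee_pos: [0.4583, 0.0904, 0.1431]
eef_rot: [0.709, 0.706, -0.0, 0.0]
ft_force: [0.3, -0.8, 0.2]
width: 0.0873
```

```bash
python3 - <<'E'
from h import *
plan(.457,.095,.01,90)
c=eyes.camera('wrist'); save(c,'w1')
for d in eyes.landmark_of(c,'pan_mid')[:2]: print(d['p'],d['xy'],atz(c,d['xy'],.016))
m=eyes.regions_of(c,'pan_mid')
if m:
    m=m[0]['region'].astype(np.uint8); print(m.sum())
t=r.read_state()['ee_pos']; print(proj(c,t),proj(c,[t[0],t[1],.016]))
E
```

```text
t 3.88 tcp [0.4583 0.0904 0.1431] w 0.0873 F [ 0.3 -0.8  0.2] q7 -0.37 shift [ 0.0233 -0.0068  0.6653] turn [ 0.0001  0.0001 -0.0029]
0.74 [308.2, 227.3] [0.45818027 0.09297289 0.016     ]
4584
[308.79117685 296.93443693] [308.50531552 229.60788233]
```

View pics/w1.png

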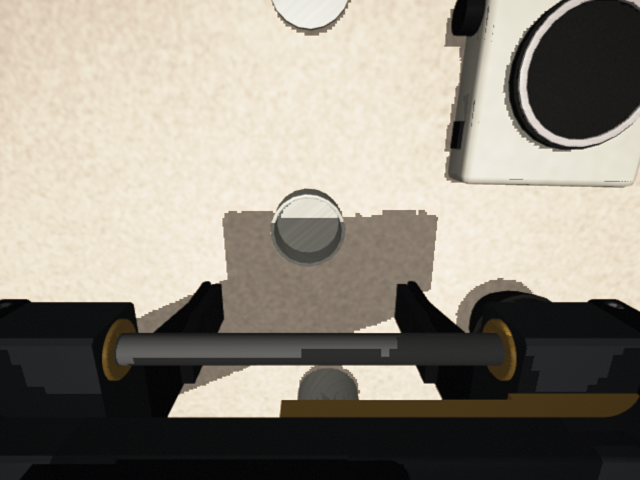

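Call:
play_rows --pt "0.015 0 0.25 0 0 -0.003 100" --pt "0.015 0 0.45 0 0 -0.003 100" --pt "0.015 0 0.6 0 0 -0.003 100" --pt "0.015 0 0.665 0 0 -0.003 100" --pt "0.015 0 0.665 0 0 -0.003 100"

```text
time: 4.65
ee_pos: [0.4576, 0.0951, 0.0097]
eef_rot: [0.706, 0.708, -0.0, -0.0]
ft_force: [0.2, -0.4, 1.0]
width: 0.087
```

Call:
play_rows --pt "0 0 0 0 0 0 60" --pt "0 0 0 0 0 0 60" --pt "0 0 0 0 0 0 60" --pt "0 0 0 0 0 0 60" --pt "0 0 0 0 0 0 60" --squeeze 10

```text
time: 5.28
ee_pos: [0.4578, 0.0954, 0.0099]
eef_rot: [0.706, 0.709, 0.0, 0.0]
ft_force: [-1.5, -1.5, 6.2]
width: 0.0609
```

Call:
play_rows --pt "0 0 0 0 0 0 40" --pt "0 0 0 0 0 0 40" --pt "0 0 0 0 0 0 100" --pt "0 0 0 0 0 0 100" --pt "0 0 0 0 0 0 100"

```text
time: 5.9
ee_pos: [0.4573, 0.0955, 0.0094]
eef_rot: [0.705, 0.709, -0.0, -0.0]
ft_force: [-0.4, -0.8, -0.2]
width: 0.082
```

Call:
play_rows --pt "0 0 0 0 0 0.11 100" --pt "0 0 0 0 0 0.22 100" --pt "0 0 0 0 0 0.33 100" --pt "0 0 0 0 0 0.44 100" --pt "0 0 0 0 0 0.5 100"

```text
time: 6.52
ee_pos: [0.4574, 0.0956, 0.0095]
eef_rot: [0.924, 0.383, -0.0, 0.0]
ft_force: [-0.1, -0.5, -0.4]
width: 0.087
```

Call:
play_rows --pt "0 0 0 0 0 0.11 100" --pt "0 0 0 0 0 0.22 100" --pt "0 0 0 0 0 0.33 100" --pt "0 0 0 0 0 0.44 100" --pt "0 0 0 0 0 0.5 100"

```text
time: 7.15
ee_pos: [0.4574, 0.0956, 0.0095]
eef_rot: [1.0, 0.0, -0.0, 0.0]
ft_force: [-0.4, 0.9, -0.1]
width: 0.0873
```

Call:
play_rows --pt "0 0 0 0 0 0 100" --pt "0 0 0 0 0 0 50" --pt "0 0 0 0 0 0 50" --pt "0 0 0 0 0 0 50" --pt "0 0 0 0 0 0 50"

```text
time: 7.78
ee_pos: [0.4575, 0.0955, 0.0095]
eef_rot: [1.0, 0.002, 0.0, 0.0]
ft_force: [-0.9, 0.1, -0.1]
width: 0.0591
```

```bash
python3 -c "
from h import *
plan(.457,.095,.2,0)"
```

```text
t 7.78 tcp [0.4575 0.0955 0.0095] w 0.0591 F [-0.9  0.1 -0.1] q7 -2.02 shift [-0.0023  0.0024 -0.9523] turn [ 0.     -0.      0.0031]
```

Call:
play_rows --pt "0 0 -0.1 0 0 0 40" --pt "0 0 -0.35 0 0 0 40" --pt "0 0 -0.6 0 0 0 40" --pt "0 0 -0.8 0 0 0 40" --pt "0 0 -0.8 0 0 0 40"

```text
time: 8.4
ee_pos: [0.4591, 0.0959, 0.1724]
eef_rot: [1.0, 0.002, 0.003, -0.0]
ft_force: [0.4, 1.0, -1.6]
width: 0.0591
```

Call:
play_rows --pt "0.2 -0.14 0 0 0 0 40" --pt "0.4 -0.28 0 0 0 0 40" --pt "0.6 -0.42 0 0 0 0 40" --pt "0.8 -0.56 0 0 0 0 40" --pt "0.8 -0.56 0 0 0 0 40"

```text
time: 9.02
ee_pos: [0.6171, 0.2104, 0.166]
eef_rot: [1.0, 0.003, -0.002, -0.0]
ft_force: [-0.8, -0.3, -2.0]
width: 0.059
```

```bash
python3 - <<'E'
from h import *
plan(.6375,.2075,.066,0)
c=eyes.camera('wrist'); save(c,'w2')
for d in eyes.landmark_of(c,'plate')[:2]: print(d['p'],d['xy'],atz(c,d['xy'],.055))
E
```

```text
t 9.03 tcp [0.6171 0.2104 0.166 ] w 0.059 F [-0.8 -0.3 -2. ] q7 -2.13 shift [0.104  0.0157 0.4994] turn [-0.0006  0.0027  0.0044]
0.58 [312.2, 208.6] [0.64029873 0.20687493 0.055     ]
0.22 [248.0, 372.5] [0.48716677 0.26409088 0.055     ]
```

View pics/w2.png

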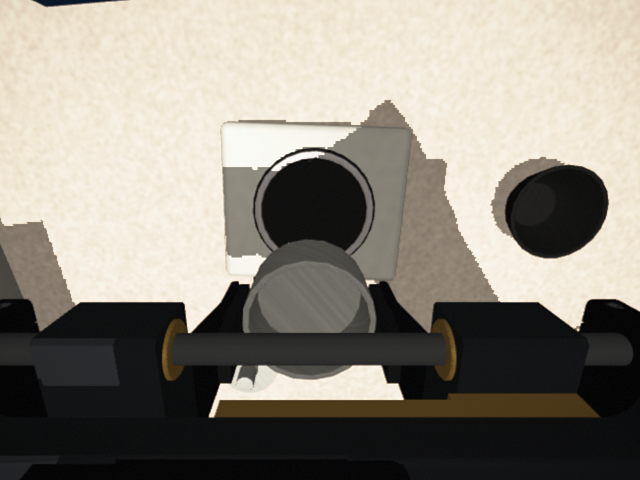

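Call:
play_rows --pt "0.06 0.01 0.1 0 0.003 0.004 40" --pt "0.11 0.017 0.25 0 0.003 0.004 40" --pt "0.11 0.017 0.38 0 0.003 0.004 40" --pt "0.11 0.017 0.45 0 0.003 0.004 40" --pt "0.11 0.017 0.45 0 0.003 0.004 40"

```text
time: 9.75
ee_pos: [0.6383, 0.2041, 0.0784]
eef_rot: [1.0, -0.001, 0.002, 0.0]
ft_force: [-0.4, 0.5, -0.2]
width: 0.0588
```

```bash
python3 - <<'E'
from h import *
plan(.639,.207,.065,0)
E
```

```text
t 9.75 tcp [0.6383 0.2041 0.0784] w 0.0588 F [-0.4  0.5 -0.2] q7 -2.15 shift [ 0.0031 -0.0145  0.0669] turn [ 0.0006 -0.002  -0.0013]
```

Call:
play_rows --pt "0 -0.01 0.02 0 0 0 40" --pt "0 -0.01 0.04 0 0 0 40" --pt "0 -0.01 0.055 0 0 0 40" --pt "0 -0.01 0.062 0 0 0 40" --pt "0 -0.01 0.062 0 0 0 40"

```text
time: 10.38
ee_pos: [0.639, 0.2069, 0.0671]
eef_rot: [1.0, -0.001, 0.002, 0.0]
ft_force: [-0.4, -0.3, -1.0]
width: 0.0592
```

```bash
python3 - <<'E'
from h import *
plan(.639,.207,.0645,0)
E
```

```text
t 10.38 tcp [0.639  0.2069 0.0671] w 0.0592 F [-0.4 -0.3 -1. ] q7 -2.16 shift [-0.0001 -0.0004  0.013 ] turn [ 0.0001 -0.003  -0.0011]
```

Call:
play_rows --pt "0 0 0.006 0 -0.002 0 40" --pt "0 0 0.012 0 -0.002 0 40" --pt "0 0 0.016 0 -0.002 0 40" --pt "0 0 0.016 0 -0.002 0 40"

```text
time: 10.88
ee_pos: [0.6392, 0.2069, 0.0646]
eef_rot: [1.0, -0.001, 0.001, 0.0]
ft_force: [-2.8, -1.7, 5.4]
width: 0.0593
```

```bash
python3 - <<'E'
from h import *
plan(.639,.207,.0645,0)
E
```

```text
t 10.88 tcp [0.6392 0.2069 0.0646] w 0.0593 F [-2.8 -1.7  5.4] q7 -2.16 shift [-0.0008 -0.0005  0.0005] turn [ 0.0001 -0.0013 -0.0011]
```

Call:
play_rows --pt "0 0 0 0 0 0 72" --pt "0 0 0 0 0 0 80" --pt "0 0 0 0 0 0 100" --pt "0 0 0 0 0 0 100" --pt "0 0 0 0 0 0 100"

```text
time: 11.5
ee_pos: [0.639, 0.2069, 0.0639]
eef_rot: [1.0, -0.001, 0.001, 0.0]
ft_force: [0.3, 0.4, 0.6]
width: 0.0854
```

Call:
play_rows --pt "0 0 -0.1 0 0 0 100" --pt "0 0 -0.3 0 0 0 100" --pt "0 0 -0.5 0 0 0 100" --pt "0 0 -0.6 0 0 0 100" --pt "0 0 -0.6 0 0 0 100"

```text
time: 12.12
ee_pos: [0.6395, 0.2073, 0.1856]
eef_rot: [1.0, -0.001, 0.002, -0.0]
ft_force: [-0.3, 0.3, -1.0]
width: 0.0869
```

```bash
python3 - <<'E'
from h import *
c=eyes.camera('wrist'); save(c,'w3')
for d in eyes.landmark_of(c,'pan_mid')[:2]: print(d['p'],d['xy'],atz(c,d['xy'],.071))
for d in eyes.landmark_of(c,'plate')[:2]: print(d['p'],d['xy'],atz(c,d['xy'],.055))
plan(.45,-.1,.22,90)
E
```

```text
0.61 [311.3, 237.5] [0.63880359 0.20419396 0.071     ]
t 12.28 tcp [0.6381 0.2065 0.1821] w 0.0872 F [ 0.2  1.  -0.3] q7 -2.12 shift [-0.9383  1.5342 -0.1872] turn [ 1.0000e-04  9.0000e-04 -1.0011e+00]
```

View pics/w3.png

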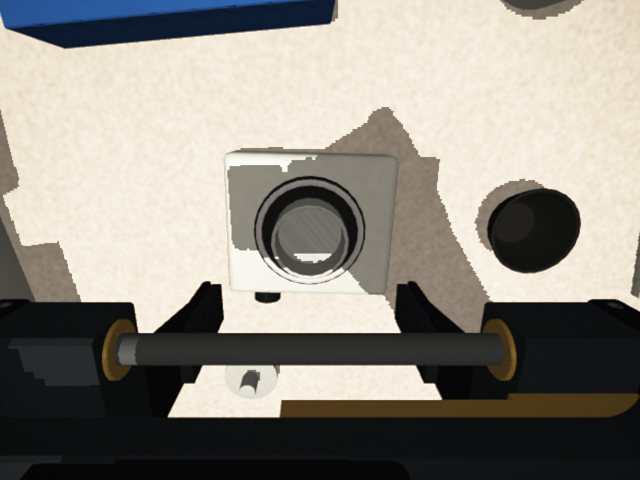

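```bash
python3 - <<'E'
from h import *
c=eyes.camera('wrist'); g=cv2.cvtColor(c['image'],cv2.COLOR_RGB2GRAY)
for xy,z in (((310.2,230.2),.058),((310.5,236.5),.087)): print(atz(c,xy,z).round(4))
P=[0.639,0.207]; 
for q in ([.639,.207,.087],[.639,.207,.058]): print(proj(c,q))
E
```

```text
[0.6404 0.2041 0.058 ]
[0.6435 0.204  0.087 ]
[306.58209819 242.14296543]
[306.71315515 231.8243609 ]
```

Call:
play_rows --pt "-0.18 0.25 -0.05 0 0 -0.11 100" --pt "-0.36 0.5 -0.1 0 0 -0.22 100" --pt "-0.54 0.75 -0.15 0 0 -0.33 100" --pt "-0.72 1 -0.18 0 0 -0.44 100" --pt "-0.72 1 -0.18 0 0 -0.5 100"

```text
time: 12.95
ee_pos: [0.4926, 0.0034, 0.2191]
eef_rot: [0.924, 0.382, -0.0, 0.001]
ft_force: [0.2, 0.1, -1.0]
width: 0.087
```

```bash
python3 -c "
from h import *
plan(.447,-.1,.2,90)"
```

```text
t 12.95 tcp [0.4926 0.0034 0.2191] w 0.087 F [ 0.2  0.1 -1. ] q7 -0.93 shift [-0.5263  0.2053  0.0964] turn [ 0.0006  0.0011 -0.5016]
```

Call:
play_rows --pt "-0.2 0.08 0 0 0 -0.11 100" --pt "-0.4 0.16 0.03 0 0 -0.22 100" --pt "-0.526 0.205 0.08 0 0 -0.33 100" --pt "-0.526 0.205 0.096 0 0 -0.44 100" --pt "-0.526 0.205 0.096 0 0 -0.5 100"

```text
time: 13.58
ee_pos: [0.448, -0.0964, 0.1991]
eef_rot: [0.707, 0.708, 0.0, -0.0]
ft_force: [0.5, 0.3, -0.8]
width: 0.0873
```

Call:
play_rows --pt "-0.25 0 0 0 0 0 100" --pt "-0.5 0 0 0 0 0 100" --pt "-0.75 0 0.1 0 0 0 100" --pt "-0.86 0 0.15 0 0 0 100" --pt "-0.86 0 0.15 0 0 0 100"

```text
time: 14.2
ee_pos: [0.4476, -0.2686, 0.1687]
eef_rot: [0.708, 0.706, 0.0, -0.001]
ft_force: [-0.3, 0.9, -0.5]
width: 0.0871
```

```bash
python3 - <<'E'
from h import *
c=eyes.camera('wrist'); save(c,'w4')
for d in eyes.landmark_of(c,'fine_mid')[:2]: X=atz(c,d['xy'],.02); print(d['p'],d['xy'],X)
s=eyes.camera('side'); t=eyes.camera('top')
for k in (s,t):
  for n,z in (('pan_mid',.071),('plate',.055),('fine_mid',.02)):
    for d in eyes.landmark_of(k,n)[:1]: print(n,d['p'],d['xy'],atz(k,d['xy'],z).round(4), proj(k,[.639,.207,z]))
plan(X[0],X[1],.016,90)
E
```

```text
0.68 [302.9, 232.9] [ 0.44243461 -0.27683829  0.02      ]
pan_mid 0.91 [307.9, 162.6] [0.6442 0.204  0.071 ] [304.82392088 162.73174702]
plate 0.57 [307.0, 169.5] [0.6419 0.2047 0.055 ] [305.13613421 169.4159446 ]
fine_mid 0.63 [377.9, 432.3] [ 0.4439 -0.2768  0.02  ] [305.79483432 183.51810225]
pan_mid 0.74 [195.0, 206.4] [0.6356 0.2079 0.071 ] [195.60602211 204.46203109]
plate 0.72 [197.0, 205.9] [0.6398 0.2083 0.055 ] [197.72756795 206.37732248]
fine_mid 0.88 [474.7, 315.0] [ 0.4539 -0.2757  0.02  ] [202.13082614 210.35250057]
t 14.7 tcp [ 0.4488 -0.2678  0.1707] w 0.0874 F [-0.4 -0.5 -0.5] q7 0.4 shift [-0.0448 -0.0335  0.7736] turn [ 0.0012  0.0002 -0.0007]
```

Call:
play_rows --pt "-0.04 -0.017 0.25 0.001 0 0 100" --pt "-0.04 -0.017 0.5 0.001 0 0 100" --pt "-0.04 -0.017 0.7 0.001 0 0 100" --pt "-0.04 -0.017 0.773 0.001 0 0 100" --pt "-0.04 -0.017 0.773 0.001 0 0 100"

```text
time: 15.32
ee_pos: [0.4455, -0.276, 0.0159]
eef_rot: [0.708, 0.707, -0.0, -0.0]
ft_force: [0.1, 0.1, 1.2]
width: 0.0868
```

Call:
play_rows --pt "0 0 0 0 0 0 50" --pt "0 0 0 0 0 0 50" --pt "0 0 0 0 0 0 50" --pt "0 0 0 0 0 0 50" --pt "0 0 0 0 0 0 50"

```text
time: 15.95
ee_pos: [0.4457, -0.2764, 0.0164]
eef_rot: [0.708, 0.706, -0.0, 0.0]
ft_force: [-1.9, 0.5, 6.4]
width: 0.0603
```

Call:
play_rows --pt "0 0 0 0 0 0 50" --pt "0 0 0 0 0 0 50" --pt "0 0 0 0 0 0 70" --pt "0 0 0 0 0 0 100" --pt "0 0 0 0 0 0 100"

```text
time: 16.58
ee_pos: [0.4455, -0.276, 0.0157]
eef_rot: [0.708, 0.707, 0.0, -0.0]
ft_force: [-0.8, 0.9, 0.5]
width: 0.0739
```

Call:
play_rows --pt "0 0 0 0 0 0 100" --pt "0 0 0 0 0 0 100" --pt "0 0 0 0 0 0.11 100" --pt "0 0 0 0 0 0.22 100" --pt "0 0 0 0 0 0.33 100"

```text
time: 17.2
ee_pos: [0.4455, -0.2761, 0.0158]
eef_rot: [0.867, 0.499, 0.0, 0.0]
ft_force: [0.1, -1.1, 0.0]
width: 0.0871
```

Call:
play_rows --pt "0 0 0 0 0 0.11 100" --pt "0 0 0 0 0 0.22 100" --pt "0 0 0 0 0 0.33 100" --pt "0 0 0 0 0 0.44 100" --pt "0 0 0 0 0 0.5 100"

```text
time: 17.82
ee_pos: [0.4456, -0.2761, 0.0158]
eef_rot: [0.991, 0.13, 0.0, 0.0]
ft_force: [-0.6, -0.2, -0.3]
width: 0.0871
```

Call:
play_rows --pt "0 0 0 0 0 0.11 100" --pt "0 0 0 0 0 0.17 100" --pt "0 0 0 0 0 0.17 50" --pt "0 0 0 0 0 0.17 50" --pt "0 0 0 0 0 0.17 50"

```text
time: 18.45
ee_pos: [0.4455, -0.2761, 0.0158]
eef_rot: [1.0, -0.0, 0.0, 0.0]
ft_force: [-0.5, -0.0, 0.5]
width: 0.0645
```

Call:
play_rows --pt "0 0 0 0 0 0 50" --pt "0 0 0 0 0 0 40" --pt "0 0 0 0 0 0 40" --pt "0 0 0 0 0 0 40" --squeeze 12

```text
time: 18.95
ee_pos: [0.4455, -0.2761, 0.0159]
eef_rot: [1.0, -0.001, 0.0, 0.0]
ft_force: [0.5, -0.7, -0.1]
width: 0.0593
```

Call:
play_rows --pt "0 0 -0.1 0 0 0 40" --pt "0 0 -0.35 0 0 0 40" --pt "0 0 -0.65 0 0 0 40" --pt "0 0 -0.95 0 0 0 40" --pt "0 0 -0.95 0 0 0 40"

```text
time: 19.58
ee_pos: [0.4477, -0.2773, 0.2108]
eef_rot: [1.0, -0.001, 0.004, 0.002]
ft_force: [1.5, 0.6, -1.8]
width: 0.0596
```

```bash
python3 -c "
from h import *
plan(.639,.207,.17,0)"
```

```text
t 19.57 tcp [ 0.4477 -0.2773  0.2108] w 0.0596 F [ 1.5  0.6 -1.8] q7 -1.12 shift [ 0.9507 -2.424   0.2011] turn [ 0.0027 -0.0049 -0.0011]
```

Call:
play_rows --pt "0.08 -0.25 0 0 0 0 40" --pt "0.16 -0.5 0 0 0 0 40" --pt "0.24 -0.75 0 0 0 0 40" --pt "0.32 -1 0 0 0 0 40"

```text
time: 20.08
ee_pos: [0.5096, -0.0746, 0.2047]
eef_rot: [1.0, -0.001, -0.001, -0.0]
ft_force: [-0.3, 0.3, -0.9]
width: 0.0597
```

Call:
play_rows --pt "0.08 -0.25 0 0 0 0 40" --pt "0.16 -0.5 0 0 0 0 40" --pt "0.26 -0.75 0 0 0 0 40" --pt "0.36 -1 0 0 0 0 40"

```text
time: 20.58
ee_pos: [0.5822, 0.125, 0.2046]
eef_rot: [1.0, -0.001, -0.001, 0.0]
ft_force: [0.6, -0.1, -1.1]
width: 0.0596
```

Call:
play_rows --pt "0.16 -0.25 0 0 0 0 40" --pt "0.26 -0.42 0.05 0 0 0 40" --pt "0.26 -0.42 0.1 0 0 0 40" --pt "0.26 -0.42 0.1 0 0 0 40" --pt "0.26 -0.42 0.1 0 0 0 40"

```text
time: 21.2
ee_pos: [0.6344, 0.2061, 0.186]
eef_rot: [1.0, -0.002, 0.0, 0.0]
ft_force: [0.5, -0.6, -0.6]
width: 0.0597
```

```bash
python3 -c "
from h import *
plan(.639,.207,.12,0)"
```

```text
t 21.2 tcp [0.6344 0.2061 0.186 ] w 0.0597 F [ 0.5 -0.6 -0.6] q7 -2.08 shift [ 0.0231 -0.0047  0.3301] turn [ 0.0005 -0.0002 -0.0021]
```

Move to just above the pan's rim and settle.

Call:
play_rows --pt "0.023 -0.004 0.1 0 0 -0.002 40" --pt "0.023 -0.004 0.25 0 0 -0.002 40" --pt "0.023 -0.004 0.36 0 0 -0.002 40" --pt "0.023 -0.004 0.38 0 0 -0.002 40" --pt "0.023 -0.004 0.38 0 0 -0.002 40"

```text
time: 21.82
ee_pos: [0.6391, 0.2081, 0.11]
eef_rot: [1.0, 0.001, 0.0, 0.0]
ft_force: [-0.2, 0.2, -0.4]
width: 0.0593
```

```bash
python3 - <<'E'
from h import *
s=eyes.camera('side')
save(s,'s5'); im=cv2.imread('pics/s5.png')[100:240,220:400]; cv2.imwrite('pics/s5c.png',cv2.resize(im,None,fx=4,fy=4,interpolation=cv2.INTER_CUBIC))
plan(.639,.207,.095,0)
E
```

```text
t 21.88 tcp [0.6394 0.2084 0.1106] w 0.0596 F [-0.5 -0.3 -1.1] q7 -2.1 shift [-0.0021  0.0069  0.0782] turn [-0.0002 -0.0008  0.0008]
```

View pics/s5c.png

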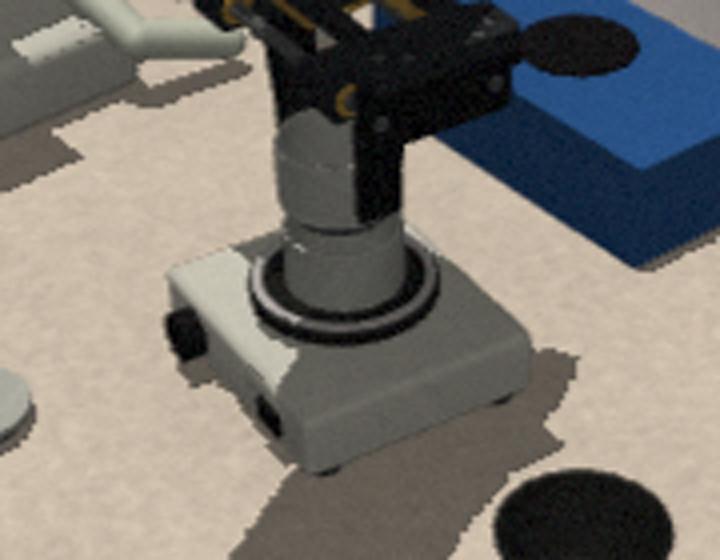

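```bash
cat >> h.py <<'E'
def cyl(c,x,y,z0,z1,rad=.03):
    a=np.linspace(0,2*np.pi,120); z=np.linspace(z0,z1,2)
    P=np.array([proj(c,[x+rad*np.cos(t),y+rad*np.sin(t),k]) for t in a for k in z]).astype(np.float32)
    return cv2.convexHull(P)
def lr(h,row):
    h=h[:,0]; n=len(h); xs=[]
    for i in range(n):
        p,q=h[i],h[(i+1)%n]
        if (p[1]-row)*(q[1]-row)<=0 and p[1]!=q[1]: xs.append(p[0]+(q[0]-p[0])*(row-p[1])/(q[1]-p[1]))
    return np.array([min(xs),max(xs)])
E
python3 - <<'E'
from h import *
s=eyes.camera('side'); t=r.read_state()['ee_pos']; print(t)
hp=cyl(s,.639,.207,.055,.087); hf=cyl(s,t[0],t[1],t[2]-.0159+.008,t[2]-.0159+.040)
print('px per mm x,y',proj(s,[.640,.207,.071])-proj(s,[.639,.207,.071]),proj(s,[.639,.208,.071])-proj(s,[.639,.207,.071]))
g=cv2.GaussianBlur(cv2.cvtColor(s['image'],cv2.COLOR_RGB2GRAY).astype(float),(1,3),0)
print(hp[:,0,1].min(),hp[:,0,1].max(),hf[:,0,1].min(),hf[:,0,1].max())
np.set_printoptions(linewidth=200)
for n,h,rows in(('pan',hp,range(163,173,2)),('fine',hf,range(138,154,2))):
    reg=eyes.regions_of(s,n+'_mid'); m=reg[0]['region'] if reg else None
    for row in rows:
        p=lr(h,row); mm=np.where(m[row])[0] if m is not None else []
        l=int(p[0]); rr=int(p[1])
        print(n,row,p.round(1),(mm.min(),mm.max()) if len(mm) else None, l-4, g[row,l-4:l+8].round().astype(int), rr-4, g[row,rr-4:rr+8].astype(int))
E
```

```text
[0.63951125 0.20850954 0.11094404]
px per mm x,y [ 0.43316535 -0.16698943] [-0.26850666 -0.24215535]
147.32407 178.50948 125.58272 157.32303
pan 163 [289.5 320.1] (np.int64(291), np.int64(320)) 285 [96 89 80 56 29 28 65 74 78 76 98 86] 316 [ 75  76  72  68  64  36  18  25  44  77  84 106]
pan 165 [289.6 320.2] (np.int64(291), np.int64(320)) 285 [138  79  34  18  11  21  66  74  77  75  76  75] 316 [73 74 71 67 64 37  9 16 15 35 74 86]
pan 167 [289.8 320.2] (np.int64(290), np.int64(320)) 285 [112  44  28  18  19  14  62  71  77  77  76  78] 316 [75 74 70 66 64 38 14 13 12 10 56 80]
pan 169 [289.9 320.3] (np.int64(290), np.int64(320)) 285 [100  34  29  28  31  30  62  74  76  78  79  78] 316 [75 73 70 67 58 31 15 16 13 12 60 83]
pan 171 [290.1 319.9] (np.int64(291), np.int64(319)) 286 [58 30 28 30 31 45 69 77 78 79 80 81] 315 [75 74 73 71 63 38 20  9 13 14 39 77]
fine 138 [287.5 319.4] (np.int64(288), np.int64(307)) 283 [192 190 190 190 191 146  88  76  79  76  74  76] 315 [  8   7  11  10  10  37 164 187 189 190 188 191]
fine 140 [287.7 319.5] (np.int64(289), np.int64(308)) 283 [191 1
[... 369 characters left out ...]
15 [  4   6   7   5   5  84 170 187 188 189 189 188]
fine 146 [288.1 319.6] (np.int64(289), np.int64(308)) 284 [191 189 189 188 187 116  72  76  78  76  76  76] 315 [  5   9   6   7   7  85 169 188 192 190 187 186]
fine 148 [288.3 319.6] (np.int64(289), np.int64(309)) 284 [190 190 190 191 191 132  82  75  77  77  74  80] 315 [  8   7   7   9  10  84 169 188 189 188 186 188]
fine 150 [288.4 319.3] (np.int64(290), np.int64(309)) 284 [188 188 190 190 190 156 100  77  78  74  75  79] 315 [ 15   6   5  11  12  86 165 184 185 186 187 187]
fine 152 [289.3 318.1] (np.int64(291), np.int64(310)) 285 [186 188 188 188 190 172 111  80  77  74  78  80] 314 [  9  10  13  22  35  38 133 178 186 187 187 187]
```

The left-edge residuals of pan and held sieve agree to about 0.1 px, so the TCP values can be trusted. Inserting now.

Call:
play_rows --pt "-0.002 0.0075 0.01 0 0 0 40" --pt "-0.002 0.0075 0.025 0 0 0 40" --pt "-0.002 0.0075 0.04 0 0 0 40" --pt "-0.002 0.0075 0.055 0 0 0 40" --pt "-0.002 0.0075 0.055 0 0 0 40"

```text
time: 22.65
ee_pos: [0.6384, 0.2068, 0.0984]
eef_rot: [1.0, 0.001, -0.0, 0.0]
ft_force: [0.1, 0.6, -1.2]
width: 0.0596
```

```bash
python3 -c "
from h import *
plan(.639,.207,.095,0)"
```

```text
t 22.65 tcp [0.6384 0.2068 0.0984] w 0.0596 F [ 0.1  0.6 -1.2] q7 -2.1 shift [ 0.0032 -0.0008  0.0172] turn [0.0001 0.0003 0.001 ]
```

Call:
play_rows --pt "0.002 0 0.006 0 0 0 40" --pt "0.002 0 0.012 0 0 0 40" --pt "0.002 0 0.019 0 0 0 40" --pt "0.002 0 0.019 0 0 0 40"

```text
time: 23.15
ee_pos: [0.6389, 0.2069, 0.095]
eef_rot: [1.0, 0.001, 0.0, 0.0]
ft_force: [-0.5, 0.5, -0.6]
width: 0.0593
```

```bash
python3 -c "
from h import *
plan(.639,.207,.095,0)"
```

```text
t 23.15 tcp [0.6389 0.2069 0.095 ] w 0.0593 F [-0.5  0.5 -0.6] q7 -2.1 shift [ 0.0006 -0.0005  0.0002] turn [ 0.    -0.     0.001]
```

Call:
play_rows --pt "0 0 0.003 0 0 0 40" --pt "0 0 0.006 0 0 0 40" --pt "0 0 0.006 0 0 0 40"

```text
time: 23.52
ee_pos: [0.639, 0.2069, 0.0949]
eef_rot: [1.0, 0.001, 0.0, 0.0]
ft_force: [-3.8, -2.0, 7.3]
width: 0.0595
```

Call:
play_rows --pt "0 0 0 0 0 0 72" --pt "0 0 0 0 0 0 80" --pt "0 0 0 0 0 0 100" --pt "0 0 0 0 0 0 100" --pt "0 0 0 0 0 0 100"

```text
time: 24.15
ee_pos: [0.6389, 0.2069, 0.0938]
eef_rot: [1.0, 0.001, -0.0, 0.0]
ft_force: [-0.3, -0.4, 0.2]
width: 0.0854
```

Call:
play_rows --pt "0 0 -0.1 0 0 0 100" --pt "0 0 -0.3 0 0 0 100" --pt "0 0 -0.5 0 0 0 100" --pt "0 0 -0.6 0 0 0 100" --pt "0 0 -0.6 0 0 0 100"

```text
time: 24.78
ee_pos: [0.6395, 0.2072, 0.2155]
eef_rot: [1.0, 0.001, 0.001, -0.0]
ft_force: [0.1, 1.0, 0.0]
width: 0.0872
```

```bash
python3 - <<'E'
from h import *
c=eyes.camera('wrist'); save(c,'w6')
for n,z in (('fine_mid',.099),('pan_mid',.071)):
    for d in eyes.landmark_of(c,n)[:1]: print(n,d['p'],d['xy'],atz(c,d['xy'],z))
plan(.479,-.08,.2,90)
E
```

```text
fine_mid 0.7 [308.4, 236.7] [0.63878835 0.20648209 0.099     ]
t 24.93 tcp [0.6383 0.2065 0.212 ] w 0.0868 F [-0.3  1.  -0.7] q7 -2.07 shift [-0.7982  1.4312  0.0632] turn [-7.00e-04  1.70e-03 -9.99e-01]
```

View pics/w6.png

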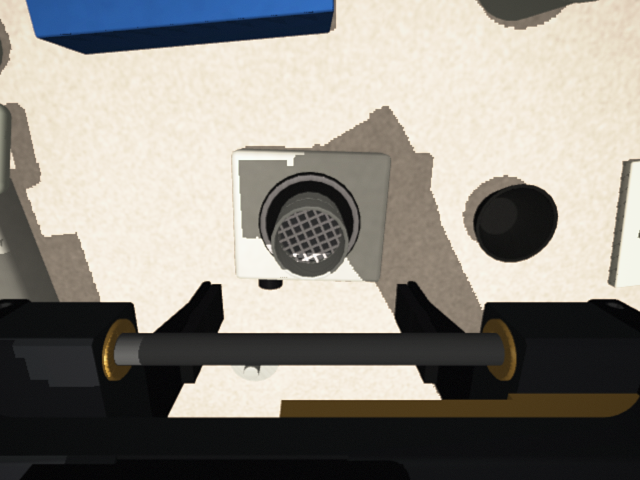

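Call:
play_rows --pt "-0.13 0.25 0 0 0 -0.11 100" --pt "-0.26 0.5 0 0 0 -0.22 100" --pt "-0.4 0.75 0 0 0 -0.33 100" --pt "-0.4 0.75 0 0 0 -0.44 100" --pt "-0.4 0.75 0 0 0 -0.5 100"

```text
time: 25.55
ee_pos: [0.5582, 0.0556, 0.2125]
eef_rot: [0.923, 0.385, -0.001, -0.0]
ft_force: [1.0, -0.1, 0.3]
width: 0.0871
```

Call:
play_rows --pt "-0.25 0.07 0 0 0 -0.11 100" --pt "-0.5 0.14 0.05 0 0 -0.22 100" --pt "-0.762 0.203 0.1 0 0 -0.33 100" --pt "-0.762 0.203 0.15 0 0 -0.44 100" --pt "-0.762 0.203 0.2 0 0 -0.5 100"

```text
time: 26.18
ee_pos: [0.479, -0.0808, 0.1722]
eef_rot: [0.706, 0.709, -0.001, -0.001]
ft_force: [0.5, 0.1, 0.1]
width: 0.0869
```

```bash
python3 - <<'E'
from h import *
c=eyes.camera('wrist')
for d in eyes.landmark_of(c,'coarse_mid')[:2]: print(d['p'],d['xy'],atz(c,d['xy'],.026))
plan(.479,-.079,.027,90)
E
```

```text
0.61 [309.1, 227.3] [ 0.47936693 -0.08328251  0.026     ]
t 26.27 tcp [ 0.4788 -0.08    0.1717] w 0.0872 F [-0.6  0.1 -0.2] q7 0.04 shift [0.0042 0.0037 0.7235] turn [-0.0023 -0.0005  0.0013]
```

Call:
play_rows --pt "0 0.003 0.25 -0.002 0 0.001 100" --pt "0 0.003 0.5 -0.002 0 0.001 100" --pt "0 0.003 0.68 -0.002 0 0.001 100" --pt "0 0.003 0.748 -0.002 0 0.001 100" --pt "0 0.003 0.748 -0.002 0 0.001 100"

```text
time: 26.9
ee_pos: [0.4807, -0.0796, 0.0241]
eef_rot: [0.707, 0.707, 0.001, 0.001]
ft_force: [-0.5, -0.1, 1.5]
width: 0.0872
```

Call:
play_rows --pt "0 0 0 0 0 0 50" --pt "0 0 0 0 0 0 50" --pt "0 0 0 0 0 0 50" --pt "0 0 0 0 0 0 50" --pt "0 0 0 0 0 0 50" --squeeze 10

```text
time: 27.52
ee_pos: [0.4809, -0.08, 0.0246]
eef_rot: [0.707, 0.707, 0.001, 0.001]
ft_force: [-2.6, -0.2, 5.7]
width: 0.0582
```

Call:
play_rows --pt "0 0 0 0 0 0 50" --pt "0 0 0 0 0 0 50" --pt "0 0 0 0 0 0 70" --pt "0 0 0 0 0 0 100" --pt "0 0 0 0 0 0 100"

```text
time: 28.15
ee_pos: [0.4809, -0.0798, 0.0242]
eef_rot: [0.707, 0.707, 0.001, 0.001]
ft_force: [1.0, -0.4, -0.1]
width: 0.0736
```

```bash
python3 - <<'E'
from h import *
plan(.479,-.0805,.022,0)
E
```

```text
t 28.15 tcp [ 0.4809 -0.0798  0.0242] w 0.0736 F [ 1.  -0.4 -0.1] q7 -0.06 shift [-0.0036 -0.0096  0.0109] turn [ 0.0016 -0.0016  1.    ]
```

Call:
play_rows --pt "0 0 0 0 0 0 100" --pt "0 0 0 0 0 0 100" --pt "0 0 0 0.0016 -0.0016 0.11 100" --pt "0 0 0 0.0016 -0.0016 0.22 100" --pt "0 0 0 0.0016 -0.0016 0.33 100"

```text
time: 28.78
ee_pos: [0.4809, -0.0798, 0.0242]
eef_rot: [0.866, 0.5, -0.0, 0.001]
ft_force: [-0.8, -0.8, -0.3]
width: 0.0869
```

Call:
play_rows --pt "0 0 0 0 0 0.11 100" --pt "0 0 0 0 0 0.22 100" --pt "0 0 0 0 0 0.33 100" --pt "0 0 0 0 0 0.44 100" --pt "0 0 0 0 0 0.5 100"

```text
time: 29.4
ee_pos: [0.4809, -0.0798, 0.0242]
eef_rot: [0.991, 0.131, -0.0, 0.001]
ft_force: [0.2, 0.3, -0.5]
width: 0.0872
```

Call:
play_rows --pt "0 0 0 0 0 0.11 100" --pt "0 0 0 0 0 0.17 100" --pt "0 0 0 0 0 0.17 50" --pt "0 0 0 0 0 0.17 50" --pt "0 0 0 0 0 0.17 50"

```text
time: 30.02
ee_pos: [0.4809, -0.0799, 0.0242]
eef_rot: [1.0, 0.001, 0.0, 0.001]
ft_force: [0.7, 0.7, 0.4]
width: 0.0646
```

Call:
play_rows --pt "0 0 0 0 0 0 50" --pt "0 0 0 0 0 0 40" --pt "0 0 0 0 0 0 40" --pt "0 0 0 0 0 0 40" --squeeze 12

```text
time: 30.52
ee_pos: [0.4809, -0.0798, 0.0242]
eef_rot: [1.0, 0.0, 0.0, 0.001]
ft_force: [0.3, 0.8, -0.2]
width: 0.0609
```

```bash
python3 -c "
from h import *
plan(.639,.207,.2,0)"
```

```text
t 30.52 tcp [ 0.4809 -0.0798  0.0242] w 0.0609 F [ 0.3  0.8 -0.2] q7 -1.57 shift [ 0.7908 -1.4324 -0.8813] turn [ 0.0012 -0.0001  0.0001]
```

Call:
play_rows --pt "0 0 -0.1 0 0 0 40" --pt "0 0 -0.35 0 0 0 40" --pt "0 0 -0.65 0 0 0 40" --pt "0 0 -0.92 0 0 0 40" --pt "0 0 -0.92 0 0 0 40"

```text
time: 31.15
ee_pos: [0.483, -0.0797, 0.2124]
eef_rot: [1.0, -0.0, 0.004, 0.002]
ft_force: [-0.6, 0.7, -1.6]
width: 0.0604
```

Call:
play_rows --pt "0.1 -0.22 0 0 0 0 40" --pt "0.2 -0.45 0 0 0 0 40" --pt "0.33 -0.68 0 0 0 0 40" --pt "0.44 -0.9 0 0 0 0 40"

```text
time: 31.65
ee_pos: [0.569, 0.1018, 0.2063]
eef_rot: [1.0, -0.0, -0.001, 0.001]
ft_force: [-0.1, -0.3, -1.1]
width: 0.0602
```

Call:
play_rows --pt "0.1 -0.2 0 0 0 0 40" --pt "0.22 -0.4 0 0 0 0 40" --pt "0.35 -0.53 0 0 0 0 40" --pt "0.35 -0.53 0 0 0 0 40" --pt "0.35 -0.53 0 0 0 0 40"

```text
time: 32.28
ee_pos: [0.6383, 0.2058, 0.2063]
eef_rot: [1.0, -0.0, -0.001, 0.001]
ft_force: [0.1, -0.7, -0.1]
width: 0.0606
```

```bash
python3 -c "
from h import *
plan(.639,.207,.15,0)"
```

```text
t 32.27 tcp [0.6383 0.2058 0.2063] w 0.0606 F [ 0.1 -0.7 -0.1] q7 -2.07 shift [ 0.0039 -0.0069  0.2814] turn [ 0.0018  0.0012 -0.0001]
```

Call:
play_rows --pt "0.003 -0.006 0.1 0.0015 0.001 0 40" --pt "0.003 -0.006 0.2 0.0015 0.001 0 40" --pt "0.003 -0.006 0.27 0.0015 0.001 0 40" --pt "0.003 -0.006 0.27 0.0015 0.001 0 40" --pt "0.003 -0.006 0.27 0.0015 0.001 0 40"

```text
time: 32.9
ee_pos: [0.6397, 0.2076, 0.1544]
eef_rot: [1.0, -0.0, 0.001, -0.0]
ft_force: [-0.8, 0.3, -0.9]
width: 0.0608
```

```bash
python3 -c "
from h import *
plan(.639,.207,.1352,0)"
```

```text
t 32.9 tcp [0.6397 0.2076 0.1544] w 0.0608 F [-0.8  0.3 -0.9] q7 -2.08 shift [-0.004   0.0032  0.0959] turn [-0.0005 -0.0016 -0.0001]
```

Call:
play_rows --pt "-0.003 0.003 0.02 0 -0.001 0 40" --pt "-0.003 0.003 0.045 0 -0.001 0 40" --pt "-0.003 0.003 0.06 0 -0.001 0 40" --pt "-0.003 0.003 0.075 0 -0.001 0 40" --pt "-0.003 0.003 0.075 0 -0.001 0 40"

```text
time: 33.52
ee_pos: [0.6388, 0.2069, 0.1384]
eef_rot: [1.0, -0.0, -0.0, -0.0]
ft_force: [-0.1, -0.4, -1.8]
width: 0.0608
```

```bash
python3 -c "
from h import *
plan(.639,.207,.1352,0)"
```

```text
t 33.52 tcp [0.6388 0.2069 0.1384] w 0.0608 F [-0.1 -0.4 -1.8] q7 -2.08 shift [ 0.0011 -0.0003  0.016 ] turn [-0.0003  0.0002 -0.0001]
```

Call:
play_rows --pt "0 0 0.006 0 0 0 40" --pt "0 0 0.013 0 0 0 40" --pt "0 0 0.018 0 0 0 40" --pt "0 0 0.021 0 0 0 40" --pt "0 0 0.021 0 0 0 40"

```text
time: 34.15
ee_pos: [0.6391, 0.207, 0.1353]
eef_rot: [1.0, -0.0, 0.0, -0.0]
ft_force: [-1.9, -1.9, 4.4]
width: 0.0604
```

Call:
play_rows --pt "0 0 0 0 0 0 72" --pt "0 0 0 0 0 0 80" --pt "0 0 0 0 0 0 100" --pt "0 0 0 0 0 0 100" --pt "0 0 0 0 0 0 100"

```text
time: 34.78
ee_pos: [0.6389, 0.207, 0.1345]
eef_rot: [1.0, -0.0, 0.0, -0.0]
ft_force: [-0.4, -0.0, -0.5]
width: 0.0851
```

Call:
play_rows --pt "0 0 -0.1 0 0 0 100" --pt "0 0 -0.3 0 0 0 100" --pt "0 0 -0.5 0 0 0 100" --pt "0 0 -0.5 0 0 0 100"

```text
time: 35.28
ee_pos: [0.6405, 0.2079, 0.2403]
eef_rot: [1.0, -0.0, 0.004, -0.002]
ft_force: [0.4, 0.5, -0.9]
width: 0.0867
```

```bash
python3 - <<'E'
from h import *
s=eyes.camera('side'); save(s,'s7'); im=cv2.imread('pics/s7.png')[60:220,220:400]; cv2.imwrite('pics/s7c.png',cv2.resize(im,None,fx=3.5,fy=3.5,interpolation=cv2.INTER_CUBIC))
plan(.458,.276,.2,90)
E
```

```text
t 35.33 tcp [0.6397 0.2074 0.2376] w 0.087 F [ 0.   1.1 -0.4] q7 -2.06 shift [-0.9094 -0.3425  0.1848] turn [ 0.0011 -0.0031 -1.    ]
```

View pics/s7c.png

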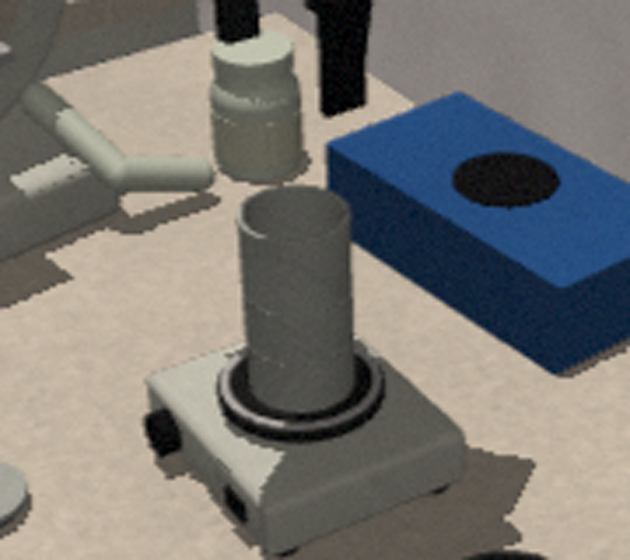

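Call:
play_rows --pt "-0.25 -0.1 0 0 0 -0.11 100" --pt "-0.5 -0.2 0 0 0 -0.22 100" --pt "-0.75 -0.3 0 0 0 -0.33 100" --pt "-0.905 -0.34 0.1 0 0 -0.44 100" --pt "-0.905 -0.34 0.2 0 0 -0.5 100"

```text
time: 35.95
ee_pos: [0.4554, 0.2761, 0.1944]
eef_rot: [0.922, 0.386, 0.0, 0.0]
ft_force: [1.0, -0.5, 0.5]
width: 0.0872
```

Call:
play_rows --pt "0 0 0.05 0 0 -0.11 100" --pt "0 0 0.1 0 0 -0.22 100" --pt "0 0 0.15 0 0 -0.33 100" --pt "0 0 0.2 0 0 -0.44 100" --pt "0 0 0.2 0 0 -0.5 100"

```text
time: 36.58
ee_pos: [0.4571, 0.2744, 0.1534]
eef_rot: [0.706, 0.709, -0.001, -0.0]
ft_force: [0.4, 0.5, -0.6]
width: 0.0869
```

```bash
python3 - <<'E'
from h import *
c=eyes.camera('wrist')
for d in eyes.landmark_of(c,'lid_mid')[:2]: print(d['p'],d['xy'],atz(c,d['xy'],.0185))
save(c,'w8')
plan(.458,.276,.016,90)
E
```

```text
0.88 [311.4, 231.5] [0.45949881 0.2710229  0.0185    ]
t 36.67 tcp [0.4575 0.2747 0.1541] w 0.0868 F [ 0.3  0.3 -0.5] q7 -0.76 shift [0.0067 0.0031 0.6904] turn [-0.0006  0.      0.0007]
```

View pics/w8.png

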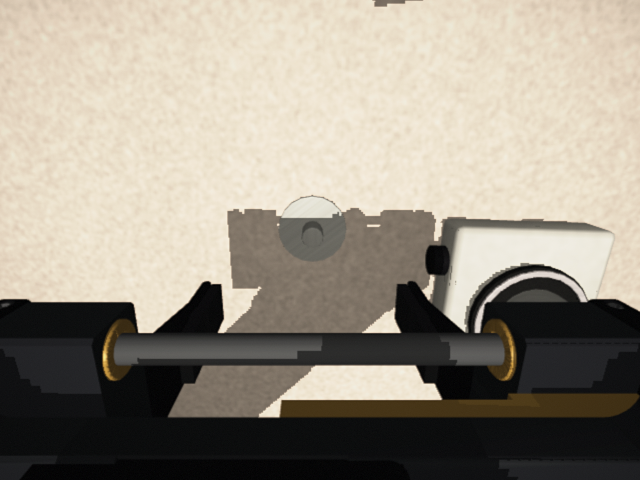

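Call:
play_rows --pt "0 0.005 0.25 0 0 0 100" --pt "0 0.005 0.45 0 0 0 100" --pt "0 0.005 0.6 0 0 0 100" --pt "0 0.005 0.65 0 0 0 100" --pt "0 0.005 0.65 0 0 0 100"

```text
time: 37.3
ee_pos: [0.4589, 0.2752, 0.0247]
eef_rot: [0.707, 0.707, 0.0, -0.0]
ft_force: [0.2, 0.5, -0.4]
width: 0.0865
```

```bash
python3 - <<'E'
from h import *
plan(.4585,.2745,.016,90)
E
```

```text
t 37.3 tcp [0.4589 0.2752 0.0247] w 0.0865 F [ 0.2  0.5 -0.4] q7 -0.86 shift [-0.0033 -0.0018  0.0436] turn [-0.0002 -0.0003 -0.0006]
```

Call:
play_rows --pt "0 0 0.02 0 0 0 100" --pt "0 0 0.042 0 0 0 100" --pt "0 0 0.042 0 0 0 60" --pt "0 0 0.042 0 0 0 20" --pt "0 0 0.042 0 0 0 10" --squeeze 10

```text
time: 37.92
ee_pos: [0.459, 0.2751, 0.0163]
eef_rot: [0.707, 0.707, 0.0, -0.0]
ft_force: [0.2, 0.2, 0.1]
width: 0.0645
```

Call:
play_rows --pt "0 0 0 0 0 0 5" --pt "0 0 0 0 0 0 5" --pt "0 0 0 0 0 0 5" --pt "0 0 0 0 0 0 5" --pt "0 0 0 0 0 0 5"

```text
time: 38.55
ee_pos: [0.459, 0.2751, 0.0162]
eef_rot: [0.707, 0.707, 0.0, -0.0]
ft_force: [-0.3, -0.6, -0.7]
width: 0.0172
```

Call:
play_rows --pt "0 0 0 0 0 0 5" --pt "0 0 0 0 0 0 5" --pt "0 0 0 0 0 0 5" --pt "0 0 0 0 0 0 5" --pt "0 0 0 0 0 0 5"

```text
time: 39.17
ee_pos: [0.459, 0.275, 0.0162]
eef_rot: [0.707, 0.707, 0.0, -0.0]
ft_force: [-0.1, -0.6, -0.8]
width: 0.0173
```

Call:
play_rows --pt "0 0 0 0 0 0 60" --pt "0 0 0 0 0 0 60" --pt "0 0 0 0 0 0 60" --pt "0 0 0 0 0 0 60" --pt "0 0 0 0 0 -0.11 60"

```text
time: 39.8
ee_pos: [0.4589, 0.2751, 0.0162]
eef_rot: [0.642, 0.767, 0.0, 0.0]
ft_force: [-0.4, -0.3, 0.2]
width: 0.0509
```

Call:
play_rows --pt "0 0 0 0 0 -0.11 60" --pt "0 0 0 0 0 -0.22 60" --pt "0 0 0 0 0 -0.33 60" --pt "0 0 0 0 0 -0.44 60" --pt "0 0 0 0 0 -0.5 60"

```text
time: 40.42
ee_pos: [0.4589, 0.275, 0.0161]
eef_rot: [0.3, 0.954, 0.0, -0.0]
ft_force: [0.8, -0.3, -0.6]
width: 0.0522
```

Call:
play_rows --pt "0 0 0 0 0 -0.11 60" --pt "0 0 0 0 0 -0.22 60" --pt "0 0 0 0 0 -0.33 60" --pt "0 0 0 0 0 -0.39 60" --pt "0 0 0 0 0 -0.39 60"

```text
time: 41.05
ee_pos: [0.4589, 0.275, 0.0161]
eef_rot: [0.0, 1.0, 0.0, -0.0]
ft_force: [-0.5, -0.9, -0.5]
width: 0.052
```

Call:
play_rows --pt "0 0 0 0 0 0 10" --pt "0 0 0 0 0 0 5" --pt "0 0 0 0 0 0 5" --pt "0 0 0 0 0 0 5" --pt "0 0 0 0 0 0 5"

```text
time: 41.68
ee_pos: [0.459, 0.275, 0.0162]
eef_rot: [0.0, 1.0, 0.0, 0.0]
ft_force: [-0.1, -0.8, 0.5]
width: 0.0177
```

Call:
play_rows --pt "0 0 0 0 0 0 5" --pt "0 0 0 0 0 0 5" --pt "0 0 0 0 0 0 0" --pt "0 0 0 0 0 0 0" --squeeze 20

```text
time: 42.18
ee_pos: [0.4589, 0.275, 0.0162]
eef_rot: [0.0, 1.0, 0.0, 0.0]
ft_force: [-0.3, -0.6, 0.5]
width: 0.0175
```

```bash
python3 - <<'E'
from h import *
plan(.639,.207,.21,180)
E
```

```text
t 42.17 tcp [0.4589 0.275  0.0162] w 0.0175 F [-0.3 -0.6  0.5] q7 0.57 shift [-0.9005 -0.3395 -0.9692] turn [ 0.0003  0.0001 -0.0001]
```

Call:
play_rows --pt "0 0 -0.1 0 0 0 0" --pt "0 0 -0.35 0 0 0 0" --pt "0 0 -0.65 0 0 0 0" --pt "0 0 -0.95 0 0 0 0" --pt "0 0 -1 0 0 0 0"

```text
time: 42.8
ee_pos: [0.4599, 0.2767, 0.2212]
eef_rot: [-0.0, 1.0, 0.002, 0.003]
ft_force: [0.2, 0.1, -1.4]
width: 0.0175
```

```bash
python3 - <<'E'
from h import *
plan(.639,.207,.205,180)
c=eyes.camera('side')
save(c,'s9'); im=cv2.imread('pics/s9.png')[20:220,140:400]; cv2.imwrite('pics/s9c.png',cv2.resize(im,None,fx=2.5,fy=2.5,interpolation=cv2.INTER_CUBIC))
E
```

```text
t 42.8 tcp [0.4599 0.2767 0.2212] w 0.0175 F [ 0.2  0.1 -1.4] q7 0.74 shift [-0.8948 -0.3495  0.0859] turn [0.002  0.0041 0.0005]
```

View pics/s9c.png

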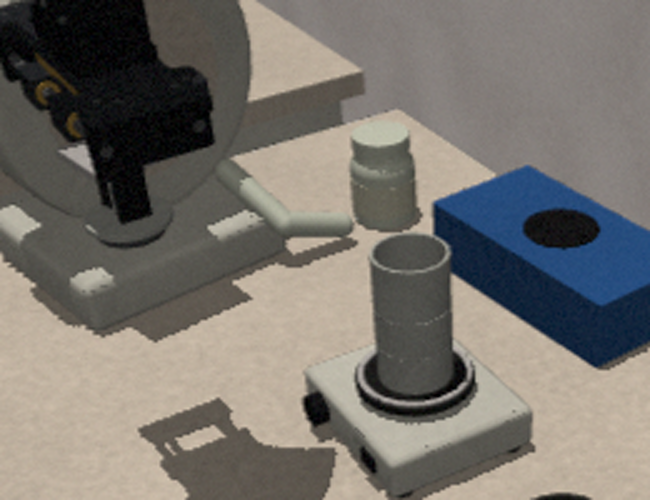

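Lid is held level (at about (130,222) in the crop) and the stack stands straight (about (410,315)). Next, move it over the stack.

Call:
play_rows --pt "-0.22 -0.09 0 0 0 0 0" --pt "-0.44 -0.18 0 0 0 0 0" --pt "-0.66 -0.26 0 0 0 0 0" --pt "-0.88 -0.34 0 0 0 0 0" --pt "-0.9 -0.34 0 0 0 0 0"

```text
time: 43.48
ee_pos: [0.6409, 0.2041, 0.2135]
eef_rot: [0.002, 1.0, -0.0, -0.001]
ft_force: [-0.5, 0.3, -0.7]
width: 0.0174
```

Call:
play_rows --pt "0 0 0 0 0 0 0" --pt "0 0 0 0 0 0 0" --pt "0 0 0 0 0 0 0"

```text
time: 43.85
ee_pos: [0.6382, 0.2075, 0.2165]
eef_rot: [-0.001, 1.0, 0.0, 0.0]
ft_force: [0.5, -0.2, -1.2]
width: 0.0174
```

```bash
python3 - <<'E'
from h import *
plan(.639,.207,.19,180)
E
```

```text
t 43.85 tcp [0.6382 0.2075 0.2165] w 0.0174 F [ 0.5 -0.2 -1.2] q7 0.9 shift [-0.0039 -0.0023  0.1325] turn [0.0002 0.0003 0.0007]
```

Call:
play_rows --pt "-0.003 -0.002 0.05 0 0 0 0" --pt "-0.003 -0.002 0.1 0 0 0 0" --pt "-0.003 -0.002 0.13 0 0 0 0" --pt "-0.003 -0.002 0.13 0 0 0 0" --pt "-0.003 -0.002 0.13 0 0 0 0"

```text
time: 44.48
ee_pos: [0.6396, 0.2066, 0.1904]
eef_rot: [0.0, 1.0, 0.0, 0.0]
ft_force: [0.3, -0.3, -0.6]
width: 0.0175
```

```bash
python3 - <<'E'
from h import *
plan(.639,.207,.1712,180)
E
```

```text
t 44.48 tcp [0.6396 0.2066 0.1904] w 0.0175 F [ 0.3 -0.3 -0.6] q7 0.9 shift [0.003  0.0017 0.0958] turn [ 0.0005  0.0002 -0.0001]
```

Call:
play_rows --pt "0.002 0.001 0.02 0 0 0 0" --pt "0.002 0.001 0.04 0 0 0 0" --pt "0.002 0.001 0.06 0 0 0 0" --pt "0.002 0.001 0.075 0 0 0 0" --pt "0.002 0.001 0.075 0 0 0 0"

```text
time: 45.1
ee_pos: [0.639, 0.2066, 0.1748]
eef_rot: [0.0, 1.0, 0.0, -0.0]
ft_force: [-0.0, 0.7, -0.5]
width: 0.0177
```

```bash
python3 - <<'E'
from h import *
plan(.639,.207,.1712,180)
E
```

```text
t 45.1 tcp [0.639  0.2066 0.1748] w 0.0177 F [-0.   0.7 -0.5] q7 0.89 shift [-0.      0.0018  0.018 ] turn [ 0.0002 -0.0002 -0.0001]
```

Call:
play_rows --pt "0 0.001 0.007 0 0 0 0" --pt "0 0.001 0.014 0 0 0 0" --pt "0 0.001 0.02 0 0 0 0" --pt "0 0.001 0.023 0 0 0 0" --pt "0 0.001 0.023 0 0 0 0"

```text
time: 45.72
ee_pos: [0.6393, 0.207, 0.1712]
eef_rot: [0.0, 1.0, 0.0, 0.0]
ft_force: [-1.3, -1.6, 4.3]
width: 0.0171
```

Call:
play_rows --pt "0 0 -0.002 0 0 0 22" --pt "0 0 -0.002 0 0 0 30" --pt "0 0 -0.002 0 0 0 60" --pt "0 0 -0.002 0 0 0 60" --pt "0 0 -0.002 0 0 0 60"

```text
time: 46.35
ee_pos: [0.6391, 0.207, 0.1709]
eef_rot: [0.0, 1.0, 0.0, 0.0]
ft_force: [1.4, -0.3, 0.5]
width: 0.0473
```

Call:
play_rows --pt "0 0 -0.03 0 0 0 60" --pt "0 0 -0.15 0 0 0 60" --pt "0 0 -0.4 0 0 0 60" --pt "0.2 0 -0.5 0 0 0 60" --pt "0.5 0 -0.5 0 0 0 60"

```text
time: 46.98
ee_pos: [0.5393, 0.2078, 0.273]
eef_rot: [0.0, 1.0, 0.002, 0.001]
ft_force: [-0.5, 0.3, 2.0]
width: 0.0522
```

Call:
play_rows --pt "0.3 0 0 0 0 0 60" --pt "0.4 0 0 0 0 0 60" --pt "0.4 0 0 0 0 0 60" --pt "0.4 0 0 0 0 0 60"

```text
time: 47.48
ee_pos: [0.4601, 0.2066, 0.2713]
eef_rot: [0.001, 1.0, 0.0, 0.0]
ft_force: [0.5, 0.5, 0.1]
width: 0.0525
```

```bash
python3 - <<'E'
from h import *
plan(.5,.207,.27,180)
s=eyes.camera('side'); t=eyes.camera('top')
save(s,'s10'); save(t,'t10')
a=cv2.imread('pics/s10.png')[40:220,220:400]; b=cv2.imread('pics/t10.png')[120:300,110:290]
cv2.imwrite('pics/end.png',cv2.resize(np.hstack([a,b]),None,fx=2.2,fy=2.2,interpolation=cv2.INTER_CUBIC))
for k in (s,t):
  for n,z in (('pan_mid',.071),('fine_mid',.099),('coarse_mid',.137),('lid_mid',.1735)):
    for d in eyes.landmark_of(k,n)[:1]: print(n,round(d['p'],2),np.round(d['xy'],1),'expected',proj(k,[.639,.207,z]).round(1))
# silhouette centre at rows through each piece in the side view
E
```

```text
t 47.48 tcp [0.4601 0.2066 0.2713] w 0.0525 F [0.5 0.5 0.1] q7 0.95 shift [-0.1993  0.0024  0.0068] turn [ 0.0005  0.0006 -0.0007]
pan_mid 0.76 [306.6 162.4] expected [304.8 162.7]
coarse_mid 0.84 [305.4 132.4] expected [303.5 133.4]
lid_mid 0.83 [300.3 115.3] expected [302.6 116. ]
pan_mid 0.57 [194.6 206.4] expected [195.6 204.5]
fine_mid 0.61 [192.2 199.5] expected [191.7 200.9]
coarse_mid 0.71 [185.7 196.2] expected [186.  195.8]
```

View pics/end.png

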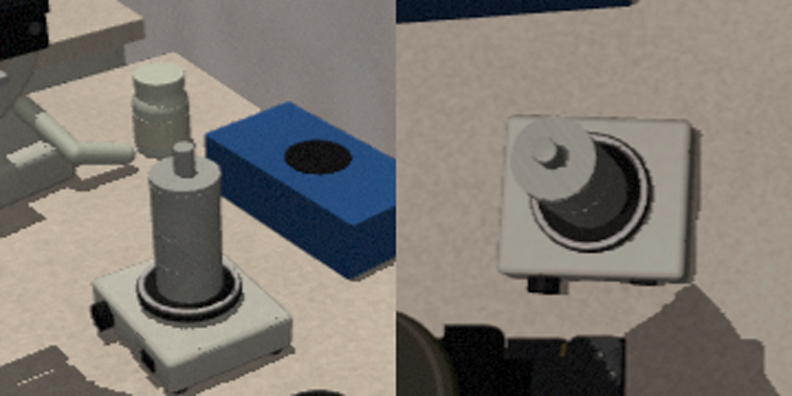

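The crop shows the lid flush and level on a straight stack with no gaps, and the gripper well clear. Handing in.

```bash
python3 -c "
from h import *
print(job.close_job())"
```

```text
the job is handed in; nothing more can be done
None
```

The sieve set is built on the vibrator: pan on the plate, then the fine sieve, the coarse sieve and the lid. I handed it in at about 48 s of the 120 s allowed; the hand-in gives no verdict.

- **Method:** I gripped each piece twice, with the jaws turned 90° between grips, so it was centred on the tool. I then lowered each one at the same point, x 0.639 m and y 0.207 m.
- **Seating:** all four met contact (4–7 N) within about 0.1 mm of the height expected when fully home.
- **Final pictures:** the side and top views show a straight, level stack standing free inside the rim, with the lid flush and the gripper clear.
- **Bystanders:** the arm never came near the bowl, the model or the spatula. I did not measure their positions again at the end.
- **Disagreements:** the networks' points differed from the expected ones by about 1–2.5 pixels, roughly 2–5 mm. An edge check on the pan and the held fine sieve showed the same 0.8 pixel shift for both. I took that as calibration error and trusted the tool position. At the end, the networks did not find the fine sieve in the side view or the lid in the top view.

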